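# Clamp the casting with four clicks and hold the lever

### The job

Lift the flanged casting out of the open die and set it down, boss up, in the nest of the ratchet clamp between the vee jaw and the pad, and let go of it. Then take the clamp lever's upright knob between the fingers and pull the lever round counter-clockwise exactly four clicks of the ratchet, not five, so that the pad nips the casting into the vee. Finish still gripping the knob there: do not let go, and leave the other things on the bench alone.

Things in the scene. Friction and masses are not known exactly. Their poses are not given: they have to be found in the camera images.
- casting: Plain grey aluminium casting, a round flange 56 mm across and 10 mm thick with a round boss 26 mm across standing on it; 42 mm tall in all, about 0.2 kg. Origin at the centre of its underside, z up through the boss. Grip it by the boss.
- die: Open die, a fixed dark steel block 110 x 110 x 34 mm (two short pins 6 mm high at diagonal corners of its top). A round cavity 61 mm across and 8 mm deep in the middle of its top holds the casting's flange at the start. Origin at the centre of its underside.
- clamp: Ratchet clamp, fixed to the bench: grey base plate 100 (x) x 225 (y) x 14 mm. Near its +y end a steel vee jaw 12 mm high opens to -y; in its middle the sprung pad, near its -y end the hub of the lever with a toothed wheel. Origin under the plate's middle, z up. Hub axis at x 0, y -50 mm; nest at x 0, y +65 mm. All but the knob (top at 84 mm) is below 47 mm.
- clamp_nest (a point): The nest: where the centre of the casting's underside lies on the base plate (14 mm above the bench) when the flange touches both faces of the vee. Axes as the clamp's. At the start the pad's face is 7.5 to 10 mm clear of a casting lying here, so it may be set down up to 5 mm from here towards the clamp's -y; the pad then pushes it home.
- clamp_pad: The clamp's moving pad, dark steel, 36 mm wide, 15 to 26 mm above the bench. The lever drives it towards the clamp's +y, 12.5 mm per rad, through a spring (1800 N/m). It meets a casting lying in the vee at a lever value of about 0.84 and pushes with 9 N or more after the fourth click. Origin on its face, at bench height.
- clamp_hub (a point): Point on the lever's hinge axis, 66 mm above the bench. The ratchet's feel: as the pawl climbs a tooth the pull at the knob builds up to 3 to 8 N; at the click it turns over: the dropping pawl drives the lever on with 2 to 6 N. It does not go back over a tooth. A lamp's shade hangs over the rolls at the very back of the bench, about 0.4 m up.
- clamp_knob: Upright round black knob on the lever's end, 20 mm across, 42 mm high (42 to 84 mm above the bench), 115 mm from the hub's axis; it goes round with the lever and spins freely on its pin. Origin at the centre of its underside.
- clamp_knob_mid (a point): Middle of the knob's grip, 66 mm above the bench, 115 mm from the hub axis.
- clamp_lever (a joint): Lever angle about the hub, rad, growing counter-clockwise from above: at value v the lever points from the hub 3.962 + v rad counter-clockwise from the clamp's +x axis. Loose at the start (0.05 to 0.22). The sprung pawl drops off a tooth with a click at 0.50, 0.74, 0.98, 1.22 (fourth), 1.46 (fifth, one too many) and 1.70; each drop is complete 0.05 later.
- solder_spool: Bystander: spool of solder wire 67 mm across, 32 mm high, at the right near edge.
- flux_jar: Bystander: jar with black lid, 56 mm across, 68 mm high, behind the die.
- brass_ring: Bystander: brass ring 64 mm across, 12 mm high, lying at the near edge in front of the gap between die and clamp.
- polish_tin: Bystander: round tin 68 mm across, 42 mm high, at the right.
- carpenter_pencil: Bystander: flat red pencil 155 mm long, 12 mm high, at the near edge in front of the clamp.

How it is judged:
By the outcome, as a careful person would: the job done as asked, in the order asked, and still so for the second after the job is handed in, while the arm keeps its last pose, push and grip.
It also fails if it takes over 64 s, if anything falls off the work surface, if the arm or the gripper's body presses on something with over 40 N, if the wrist force passes 120 N, or if a joint passes its speed limit or range.

### The arm

A 7-joint arm with a two-finger parallel gripper is mounted at the origin on a cart in front of the work surface, level with it; the furniture and walls round the work are solid. World frame = base frame: x ahead of the robot, y to its left, z up, the work surface at z = 0. Lengths are in m, angles in rad, forces in N, time in s.
With the tool pointing down it reaches from about 0.4 to 0.85 m from the base axis. Payload 10.4 kg.
Tool frame: the origin (TCP) lies on the centre line of the jaws, within the pads' length; the fingertips stand 22 mm ahead of it and the grasp point (between the pads) lies 3 mm ahead of it; z points along the fingers, y is the line along which they close (so a half turn about z gives the same grasp; the last joint's range is limited). The gripper opens to 87 mm and grips with 3 to 60 N. Pads are 19 mm wide; open, the fingers measure 117 mm over their backs; the gripper's body (75 mm by 190 mm) begins 51 mm behind the grasp point.
Start: joints at [1.094, 0.332, -0.065, 1.46, 0.022, 1.35, -0.088], TCP at [0.274, -0.562, 0.245] pointing down, gripper open.
Joint ranges: [-2.6, 2.6], [-0.5, 2.12], [-1.47, 1.34], [0.16, 2.42], [-1.27, 4.41], [0.06, 2.06], [-2.6, 2.6]. Speed limits (rad/s): [2.22, 2.22, 2.79, 2.79, 3.14, 3.14, 3.14].

### API

Orientations are given as a unit quaternion [x, y, z, w].
In Python, from bench import r gives the robot as it stands.
- The arm moves only by the shell command python3 jog.py [FORCE], which reads ROWS from standard input. ROWS is a JSON list of rows, 1 to 12 of them, each written [[dx, dy, dz], turn, opening]: dx, dy, dz in a scale on which 1.0 is 0.6 m, then a turn about the tool's z in normalised numbers (1 is 360 degrees), then the finger opening in m; each row is the pose to reach, as a shift and turn from the pose commanded when the command began, along the tool's axes at that moment; what a row does not reach only later rows make up. A row lasts 1/10 s, in which the tool goes at most 0.05 m and 0.15 rad, less where a joint would pass 70% of its speed; a pose out of reach is approached as far as the arm can. The fingers move at their own pace and stop on an object; FORCE is the grip in N (left out, the last holds). Time passes only in rows, so rows that do not move let the fingers close. It prints the time, the measured TCP pose, the force, the opening and the grip force at its end. A shift or turn number past 1, either way, is cut back to 1. Input that does not fit is refused with a message, and nothing moves.
- r.read_state(): the state, without advancing time (a new reading comes with each control period).
- r.camera(name): name is "side" or "top"; returns a dict with "img" (400x640x3 uint8, red, green, blue), "fx", "fy", "cx", "cy" (pixels), "k1" (the pictures are not rectified: a ray, as slopes to the right and down, at radius r is drawn at 1 + k1 r^2 times it, then the intrinsics apply), "pose" (4x4, takes a point from camera to world coordinates). Camera axes: x right, y down, z forward; pixel columns grow to the right and rows downward; lengths in m; the calibration is good to about 2 mm. A picture is of the moment at which its call begins. There is no depth.
- r.close_job(): hands the job in; it is judged then, once.
The state is a dict: "time": time; "joint_positions": joint angles; "joint_vel": joint speeds; "joint_torque": joint torques, N m; "ee_pos": TCP position; "eef_rot": TCP orientation; "ft_force": force on the tool from outside, world axes, zero at the start; "torque": the same for the moment, N m; "width": finger opening in m; "grip_force": force on a finger pad.
Only numpy, scipy, OpenCV 4.12 (cv2) and the standard library are available. Lean on these libraries where they do the work, as an engineer would, in place of code of your own. Each camera call takes 0.05 s, during which the arm holds its last target. There are 200 camera calls.

## Working session

There is one attempt and no reset: what is moved stays moved. The work goes in short steps, Python scripts to look and compute and a shell command to move; the robot and the scene stay as the last step left them, time stands still between calls to the robot, and variables do not carry over. Pictures are saved under pics/ and viewed, at most 10 in all, crops included, and the job is handed in when it is done.

```bash
ls; mkdir -p pics
python3 - <<'E'
from bench import r
import cv2
for n in("top","side"):
    c=r.camera(n); cv2.imwrite(f"pics/{n}0.png",c["img"][:,:,::-1]); print({k:v for k,v in c.items() if k!="img"})
s=r.read_state(); print(s)
E
```

```text
bench.py
jog.py
pics
{'fx': 467.7626653275124, 'fy': 467.7626653275124, 'cx': 322.0808882400948, 'cy': 202.95752993573421, 'k1': -0.07715665516520881, 'pose': array([[ 0.00474048, -0.9916147 ,  0.12914265,  0.36352336],
       [-0.99964928, -0.00133435,  0.02644873, -0.05655122],
       [-0.02605463, -0.12922274, -0.99127324,  1.11441859],
       [ 0.        ,  0.        ,  0.        ,  1.        ]])}
{'fx': 363.86284237436234, 'fy': 363.86284237436234, 'cx': 312.8061704578408, 'cy': 200.68767295803485, 'k1': -0.02679824482727404, 'pose': array([[-0.95012291, -0.1945557 ,  0.24375097,  0.27484082],
       [-0.31117132,  0.53887266, -0.7828082 ,  0.67177609],
       [ 0.02094906, -0.81961231, -0.57253541,  0.60938233],
       [ 0.        ,  0.        ,  0.        ,  1.        ]])}
{'time': 0.1, 'joint_positions': array([ 1.09436868,  0.33283399, -0.06474318,  1.46084043,  0.02160277,
        1.34988216, -0.0885306 ]), 'joint_vel': array([-0.00031627, -0.00055708, -0.00067923, -0.00404237, -0.00010078,
        0.00210779,  0.00043528]), 'joint_torque': array([ 1.37898569e-03, -6.24552441e+01,  2.46627477e-02, -3.90721893e+01,
       -6.13689283e-02,  3.64516117e-02,  5.52151289e-05]), 'ee_pos': array([ 0.27389181, -0.56144818,  0.24382584]), 'eef_rot': array([ 9.74361801e-01,  2.24985954e-01, -1.64026150e-04, -6.12504223e-04]), 'ft_force': array([ 0.07388116, -0.57214246,  0.40210253]), 'torque': array([-0.00877789,  0.03694779, -0.01893927]), 'grip_force': 0.0, 'width': 0.08735948205058969}
```

View pics/top0.png

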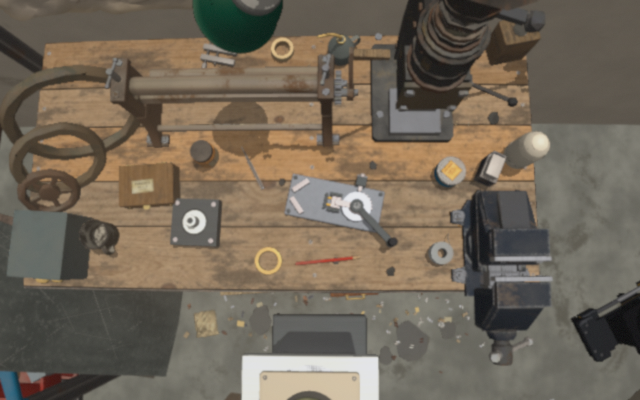

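View pics/side0.png

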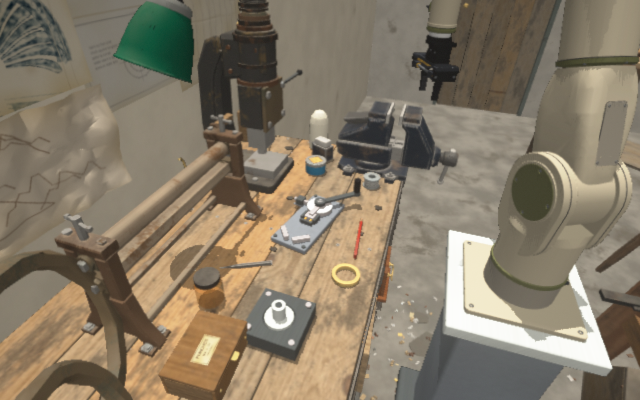

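The top view shows the die and casting at about (195,222). The clamp plate is centred near (333,202), with the vee at the left end, the hub near (357,206) and the knob near (391,241). I'll enlarge it and measure.

```bash
cat > h.py <<'E'
import numpy as np, cv2
from bench import r
from scipy.spatial.transform import Rotation as R
def K(c): return np.array([[c["fx"],0,c["cx"]],[0,c["fy"],c["cy"]],[0,0,1.]]), np.array([c["k1"],0,0,0.])
def ray(c,uv):
    k,d=K(c); p=cv2.undistortPoints(np.array([[uv]],float),k,d)[0,0]
    return c["pose"][:3,3], c["pose"][:3,:3]@np.array([p[0],p[1],1])
def onz(c,uv,z):
    o,v=ray(c,uv); return o+v*(z-o[2])/v[2]
def proj(c,P):
    T=np.linalg.inv(c["pose"]); k,d=K(c)
    return cv2.projectPoints(np.array([P],float),cv2.Rodrigues(T[:3,:3])[0],T[:3,3],k,d)[0][0,0]
def tool(target):  # shift in tool axes from measured pose
    s=r.read_state(); return R.from_quat(s["eef_rot"]).inv().apply(np.array(target)-s["ee_pos"])
E
python3 - <<'E'
from h import *
t=cv2.imread("pics/top0.png"); s=cv2.imread("pics/side0.png")
a=cv2.resize(t[165:265,160:410],None,fx=3.2,fy=3.2,interpolation=cv2.INTER_CUBIC)
b=cv2.resize(s[165:365,235:395],None,fx=3,fy=3,interpolation=cv2.INTER_CUBIC)
cv2.imwrite("pics/tc.png",a);cv2.imwrite("pics/sc.png",b)
E
```

```text
(no output)
```

View pics/tc.png

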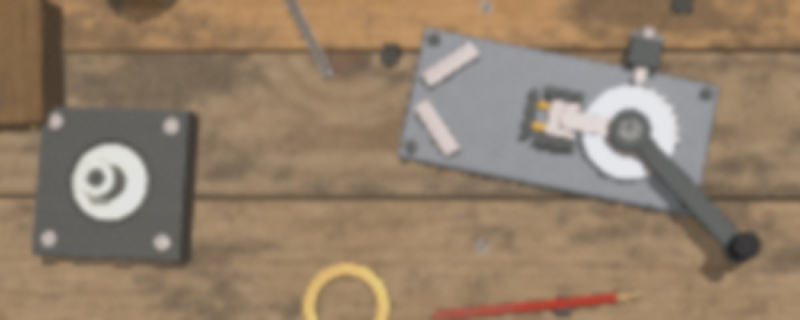

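View pics/sc.png

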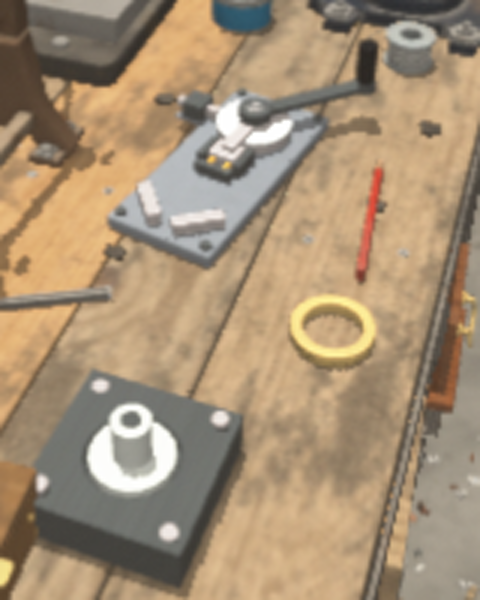

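Crop of the top view: flange centred at about (110,181), plate corners near (427,28), (718,84), (700,214) and (402,158), knob top near (743,244). The side crop shows the same layout, with the casting's boss up and the knob upright at (367,62).

Run:
```python
from h import *
out={}
c=r.camera("top"); im=c["img"].astype(int); s=r.camera("side"); si=s["img"].astype(int)
def big(m,box):
    x0,y0,x1,y1=box; mm=np.zeros(m.shape,np.uint8); mm[y0:y1,x0:x1]=m[y0:y1,x0:x1]*255
    cs=cv2.findContours(mm,cv2.RETR_EXTERNAL,cv2.CHAIN_APPROX_NONE)[0]; return max(cs,key=cv2.contourArea)
k=big(im.min(2)>140,(178,205,212,240)); e=cv2.fitEllipse(k); print("flange",e, onz(c,e[0],.036))
k=big(si.min(2)>140,(260,295,300,335)); print("side flange/boss bbox",cv2.boundingRect(k))
# die top
k=big(im.max(2)<95,(165,193,222,250)); q=cv2.minAreaRect(k); print("die",q, onz(c,q[0],.034))
# plate
pm=(im[:,:,2]-im[:,:,0]>5)&(im.sum(2)>240)
k=big(pm,(270,165,400,240)); h=cv2.convexHull(k); q=cv2.minAreaRect(h); print("plate",q)
P=np.array([onz(c,p,.014)[:2] for p in h[:,0]]).astype(np.float32); q=cv2.minAreaRect(P); print("plate world",q)
for p in cv2.boxPoints(q): print(p)
# knob
k=big(im.max(2)<60,(380,228,402,252)); m=cv2.minEnclosingCircle(k); print("knob top",m, onz(c,m[0],.084))
k=big(si.max(2)<50,(350,174,364,196)); print("side knob",cv2.boundingRect(k))
for nm,uv in(("hub",(160+630/3.2,165+130/3.2)),):print(nm,onz(c,uv,.045))
```

```text
flange ((193.9513397216797, 221.4270477294922), (22.410680770874023, 23.507169723510742), 26.560636520385742) [0.45994508 0.2725334  0.036     ]
side flange/boss bbox (264, 299, 30, 31)
die ((217.08555603027344, 226.27557373046875), (18.361244201660156, 48.71989440917969), 23.355566024780273) [0.44896382 0.21761146 0.034     ]
plate ((335.30133056640625, 189.84092712402344), (43.561588287353516, 13.592388153076172), 8.426968574523926)
plate world ((0.538485586643219, -0.058420583605766296), (0.10376165807247162, 0.03278794139623642), 81.54419708251953)
[ 0.5146409  -0.10732678]
[ 0.5470724  -0.11214812]
[ 0.56233025 -0.00951439]
[ 0.52989876 -0.00469305]
knob top ((390.0, 242.42857360839844), 3.57153058052063) [ 0.41061377 -0.17857483  0.084     ]
side knob (355, 181, 5, 12)
hub [ 0.49676442 -0.10814079  0.045     ]
```

```bash
cat > loc.py <<'E'
from h import *
from scipy.optimize import least_squares
T=lambda u,v:(160+(u+.5)/3.2-.5,165+(v+.5)/3.2-.5)
S=lambda u,v:(235+(u+.5)/3-.5,165+(v+.5)/3-.5)
c=r.camera("top"); s=r.camera("side")
# plate-top corners
ct=[onz(c,T(*p),.014)[:2] for p in((427,28),(718,84),(402,158),(692,214))]
cs=[onz(s,S(*p),.014)[:2] for p in((110,220),(207,265),(328,122))]
L=np.array([(.05,.1125),(.05,-.1125),(-.05,.1125),(-.05,-.1125)])
def fit(l,w):
    f=lambda q:(np.array(l)@np.array([[np.cos(q[2]),np.sin(q[2])],[-np.sin(q[2]),np.cos(q[2])]])+q[:2]-w).ravel()
    o=least_squares(f,[.5,-.06,0]); return o.x,o.fun.reshape(-1,2).round(4).tolist()
print("top",*fit(L[:3],ct[:3])); print("side",*fit(L[[0,2,3]],cs))
q=fit(L[:3],ct[:3])[0]; 
for n,z,pt in(("hub",.045,(630,130)),("knob",.084,(743,243))): print(n,onz(c,T(*pt),z))
print("knob side",onz(s,S(368,44),.084),"boss side",onz(s,S(131,414),.068),"flange side",onz(s,S(132,455),.036), "boss top",onz(c,T(97,178),.068))
for n,p in(("hub",(0,-.05)),("nest",(0,.065))):
    a=q[2]; print(n,q[:2]+[p[0]*np.cos(a)-p[1]*np.sin(a),p[0]*np.sin(a)+p[1]*np.cos(a)])
E
python3 loc.py
```

```text
top [ 0.50814572 -0.05761438 -0.1872503 ] [[-0.0001, 0.0009], [0.0004, -0.0031], [-0.0003, 0.0022]]
side [ 0.50737501 -0.05102578 -0.19426722] [[0.0032, 0.0031], [-0.0013, -0.0018], [-0.0019, -0.0013]]
hub [ 0.4975605  -0.10735412  0.045     ]
knob [ 0.41464308 -0.18267107  0.084     ]
knob side [ 0.41462923 -0.18654924  0.084     ] boss side [0.46274417 0.26689055 0.068     ] flange side [0.46085752 0.27266853 0.036     ] boss top [0.45966394 0.27211836 0.068     ]
hub [ 0.49883783 -0.10674037]
nest [0.52024599 0.00624941]
```

The rows are not in the units I measure in: shifts go in shares of 0.6 m and turns go in shares of 360 degrees. I convert before sending: 0.365 m / 0.6 = 0.6083, -0.279 m / 0.6 = -0.465, -0.93 rad / 6.2832 = -0.148.

```bash
echo '[[[0.05, -0.0333, 0], -0.0127, 0.05], [[0.1167, -0.0833, 0], -0.0318, 0.05], [[0.1833, -0.1333, 0], -0.0541, 0.05], [[0.25, -0.1833, 0], -0.0764, 0.05], [[0.3167, -0.2333, 0], -0.0987, 0.05], [[0.3833, -0.2833, 0], -0.121, 0.05], [[0.45, -0.3333, 0], -0.1432, 0.05], [[0.5167, -0.3833, 0], -0.148, 0.05], [[0.5667, -0.4333, 0], -0.148, 0.05], [[0.6, -0.45, 0], -0.148, 0.05], [[0.6083, -0.465, 0], -0.148, 0.05], [[0.6083, -0.465, 0], -0.148, 0.05]]' | python3 jog.py
python3 -c "
from h import *
print(tool([.460,.272,.12]), r.read_state()['joint_positions'])"
```

```text
time: 1.5
ee_pos: [0.4796, -0.1501, 0.2445]
eef_rot: [0.769, 0.639, -0.0, -0.0]
ft_force: [-0.2, -0.3, 0.2]
width: 0.0499
grip_force: 0.0
[ 0.41122142 -0.09697975  0.12457263] [ 0.67841162  0.09368843 -0.49076721  1.75562665  0.04564111  1.3038156
 -0.00778023]
```

In the tool's units: 0.411 m / 0.6 = 0.685, -0.07 m / 0.6 = -0.1167.

```bash
echo '[[[0.0333, -0.0167, 0], 0, 0.05], [[0.1, -0.0333, 0], 0, 0.05], [[0.1667, -0.05, 0], 0, 0.05], [[0.25, -0.0667, 0], 0, 0.05], [[0.3333, -0.0833, 0], 0, 0.05], [[0.4167, -0.1, 0], 0, 0.05], [[0.5, -0.1167, 0.0333], 0, 0.05], [[0.5667, -0.1333, 0.0667], 0, 0.05], [[0.6333, -0.15, 0.1], 0, 0.05], [[0.6667, -0.1583, 0.1333], 0, 0.05], [[0.685, -0.1617, 0.15], 0, 0.05], [[0.685, -0.1617, 0.15], 0, 0.05]]' | python3 jog.py
python3 - <<'E'
from h import *
print(tool([.460,.272,.066]))
c=r.camera("side"); a=cv2.resize(c["img"][200:370,170:370,::-1],None,fx=3,fy=3); cv2.imwrite("pics/s1.png",a)
E
```

```text
time: 2.7
ee_pos: [0.4598, 0.2708, 0.153]
eef_rot: [0.77, 0.638, -0.001, -0.001]
ft_force: [-0.2, -0.4, 0.2]
width: 0.0501
grip_force: 0.0
[0.00137323 0.00017796 0.08696077]
```

View pics/s1.png

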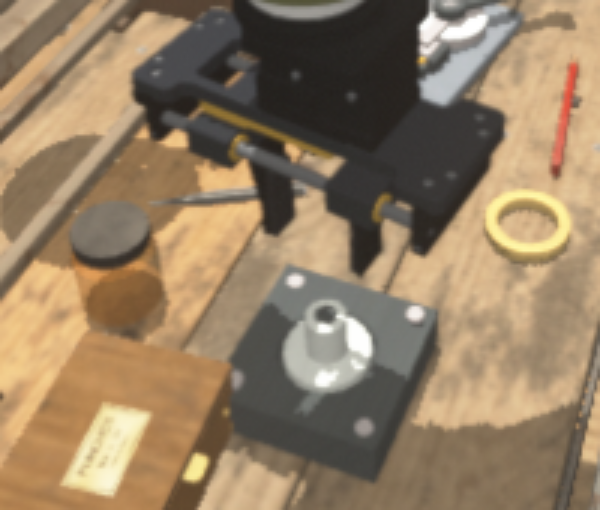

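The side crop shows the fingers hanging over the casting, with tips at (277,230) and (363,270). The way down is clear, so I'll descend and grip.

In the tool's units: 0.087 m / 0.6 = 0.145, 0.08 m / 0.6 = 0.1333.

```bash
echo '[[[0.0017, 0, 0.0333], 0, 0.05], [[0.0017, 0, 0.075], 0, 0.05], [[0.0017, 0, 0.1083], 0, 0.05], [[0.0017, 0, 0.1333], 0, 0.05], [[0.0017, 0, 0.145], 0, 0.05], [[0.0017, 0, 0.145], 0, 0.05], [[0.0017, 0, 0.145], 0, 0.02], [[0.0017, 0, 0.145], 0, 0.02], [[0.0017, 0, 0.145], 0, 0.02], [[0.0017, 0, 0.145], 0, 0.02], [[0.0017, 0, 0.145], 0, 0.02], [[0.0017, 0, 0.145], 0, 0.02]]' | python3 jog.py 30
```

```text
time: 3.95
ee_pos: [0.4609, 0.2721, 0.068]
eef_rot: [0.77, 0.638, 0.0, 0.0]
ft_force: [-3.7, -0.8, 6.4]
width: 0.0251
grip_force: 30.0
```

In the tool's units: -0.11 m / 0.6 = -0.1833, -0.1 m / 0.6 = -0.1667.

```bash
echo '[[[0, 0, -0.0083], 0, 0.02], [[0, 0, -0.025], 0, 0.02], [[0, 0, -0.05], 0, 0.02], [[0, 0, -0.0833], 0, 0.02], [[0, 0, -0.125], 0, 0.02], [[0, 0, -0.1667], 0, 0.02], [[0, 0, -0.1833], 0, 0.02], [[0, 0, -0.1833], 0, 0.02]]' | python3 jog.py
python3 -c "
from h import *
print(tool([.520,.006,.12]), r.read_state()['joint_positions'])"
```

```text
time: 4.75
ee_pos: [0.4617, 0.2723, 0.1793]
eef_rot: [0.77, 0.638, 0.001, 0.001]
ft_force: [0.6, -0.3, -1.5]
width: 0.025
grip_force: 30.0
[-0.25090476  0.10662103  0.0591939 ] [ 0.11944226  0.28895044 -0.8506547   1.74933412  0.23279402  1.20500262
 -0.98130349]
```

```bash
cat > pl.py <<'E'
from h import *
for n,box in(("top",(280,168,392,240)),("side",(268,190,345,256))):
    c=r.camera(n); im=cv2.imread(f"pics/{n}0.png").astype(np.int16)
    im=cv2.GaussianBlur(im.astype(np.float32),(0,0),.7)
    x0,y0,x1,y1=box; m=np.zeros(im.shape[:2],np.uint8)
    m[y0:y1,x0:x1]=((im[:,:,2]-im[:,:,0])<18)[y0:y1,x0:x1]*255
    m=cv2.morphologyEx(m,cv2.MORPH_OPEN,np.ones((3,3),np.uint8))
    k=max(cv2.findContours(m,cv2.RETR_EXTERNAL,cv2.CHAIN_APPROX_NONE)[0],key=cv2.contourArea)
    W=np.array([onz(c,p[0],.014)[:2] for p in k])
    a=-.187; o=np.array([.508,-.0576]); Rm=np.array([[np.cos(a),-np.sin(a)],[np.sin(a),np.cos(a)]])
    L=(W-o)@Rm   # clamp coordinates under the first estimate
    for nm,sel,ax in(("+x",(abs(L[:,0]-.05)<.01)&(abs(L[:,1]-.04)<.06),0),("-x",(abs(L[:,0]+.05)<.01)&(abs(L[:,1]-.04)<.06),0),("+y",(abs(L[:,1]-.1125)<.012)&(abs(L[:,0])<.04),1),("-y",(abs(L[:,1]+.1125)<.012)&(abs(L[:,0])<.04),1)):
        q=L[sel]
        if len(q)>5:
            s,b=np.polyfit(q[:,1-ax],q[:,ax],1); print(n,nm,len(q),"slope %.3f at0 %.4f"%(s,b))
    jb=(im.min(2)>150)
    if n=="top":
        j=np.zeros_like(m); j[172:218,286:312]=jb[172:218,286:312]*255
        for k in cv2.findContours(j,cv2.RETR_EXTERNAL,cv2.CHAIN_APPROX_NONE)[0]:
            if cv2.contourArea(k)>5:
                q=cv2.minAreaRect(np.array([(onz(c,p[0],.026)[:2]-o)@Rm for p in k],np.float32)*1000); print("jaw",np.round(q[0],1),np.round(q[1],1),round(q[2]))
E
python3 pl.py
```

```text
top +x 49 slope -0.011 at0 0.0486
top -x 50 slope 0.025 at0 -0.0508
top +y 33 slope -0.010 at0 0.1126
top -y 34 slope 0.067 at0 -0.1101
jaw [-17.9  86.1] [50.8 25.4] 45
jaw [-0.9 80. ] [90.6 45. ] 11
side +x 26 slope -0.015 at0 0.0484
side -x 26 slope 0.022 at0 -0.0532
side +y 28 slope -0.019 at0 0.1207
side -y 26 slope 0.099 at0 -0.1111
```

In the tool's units: -0.2535 m / 0.6 = -0.4225, 0.1066 m / 0.6 = 0.1777.

```bash
echo '[[[-0.0333, 0.0167, 0], 0, 0.02], [[-0.0833, 0.0333, 0], 0, 0.02], [[-0.1333, 0.0583, 0], 0, 0.02], [[-0.1917, 0.0833, 0], 0, 0.02], [[-0.25, 0.1083, 0], 0, 0.02], [[-0.3083, 0.1333, 0], 0, 0.02], [[-0.3583, 0.1533, 0], 0, 0.02], [[-0.3917, 0.1667, 0.0333], 0, 0.02], [[-0.4133, 0.1733, 0.0667], 0, 0.02], [[-0.4225, 0.1777, 0.0917], 0, 0.02], [[-0.4225, 0.1777, 0.0983], 0, 0.02], [[-0.4225, 0.1777, 0.0983], 0, 0.02]]' | python3 jog.py
python3 - <<'E'
from h import *
print(tool([.5195,.0035,.058]))
c=r.camera("side"); a=cv2.resize(c["img"][130:270,230:400,::-1],None,fx=4,fy=4); cv2.imwrite("pics/s2.png",a)
E
```

```text
time: 6.05
ee_pos: [0.5181, 0.0041, 0.1178]
eef_rot: [0.77, 0.638, -0.0, -0.001]
ft_force: [-0.1, 0.4, -3.0]
width: 0.025
grip_force: 30.0
[-0.00033368  0.0016071   0.05980585]
```

View pics/s2.png

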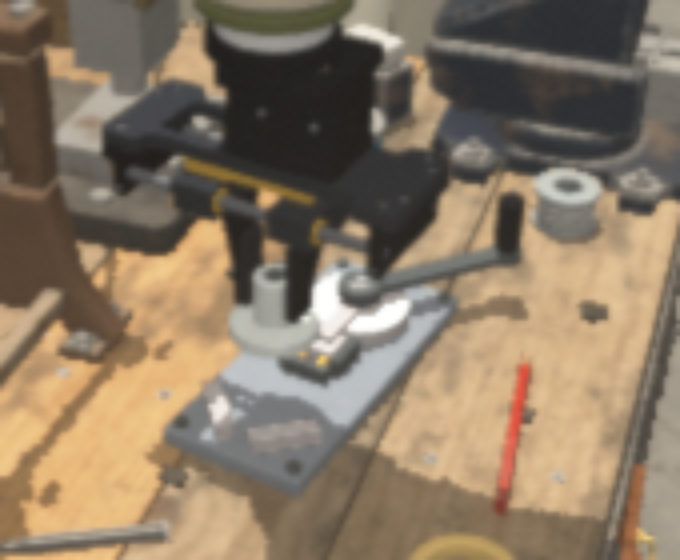

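The casting hangs level at about (270,315) in the crop, above the plate and between the jaws and the pad. I'll lower it.

In the tool's units: 0.057 m / 0.6 = 0.095, 0.055 m / 0.6 = 0.0917.

```bash
echo '[[[0, 0.0027, 0.0167], 0, 0.02], [[0, 0.0027, 0.0417], 0, 0.02], [[0, 0.0027, 0.0667], 0, 0.02], [[0, 0.0027, 0.0833], 0, 0.02], [[0, 0.0027, 0.0917], 0, 0.02], [[0, 0.0027, 0.095], 0, 0.02], [[0, 0.0027, 0.095], 0, 0.02]]' | python3 jog.py
```

```text
time: 6.8
ee_pos: [0.5203, 0.0027, 0.0615]
eef_rot: [0.77, 0.638, -0.0, -0.0]
ft_force: [0.1, -0.4, -2.5]
width: 0.0253
grip_force: 30.0
```

In the tool's units: 0.004 m / 0.6 = 0.0067, 0.003 m / 0.6 = 0.005.

```bash
echo '[[[-0.0008, 0, 0.0033], 0, 0.02], [[-0.0008, 0, 0.005], 0, 0.02], [[-0.0008, 0, 0.0067], 0, 0.02], [[-0.0008, 0, 0.0067], 0, 0.02]]' | python3 jog.py; echo '[[[0, 0, 0.0017], 0, 0.02], [[0, 0, 0.0025], 0, 0.02], [[0, 0, 0.0025], 0, 0.02]]' | python3 jog.py
```

```text
time: 7.2
ee_pos: [0.5201, 0.0021, 0.0576]
eef_rot: [0.77, 0.638, -0.0, 0.0]
ft_force: [0.3, -0.1, -2.2]
width: 0.0251
grip_force: 30.0
time: 7.5
ee_pos: [0.5201, 0.0022, 0.056]
eef_rot: [0.77, 0.638, -0.0, 0.0]
ft_force: [-0.5, -0.5, -2.3]
width: 0.0254
grip_force: 30.0
```

Run:
```python
from h import *
c=r.camera("side"); a=cv2.resize(c["img"][190:260,255:365,::-1],None,fx=6,fy=6,interpolation=cv2.INTER_CUBIC); cv2.imwrite("pics/s3.png",a)
```

```text
(no output)
```

View pics/s3.png

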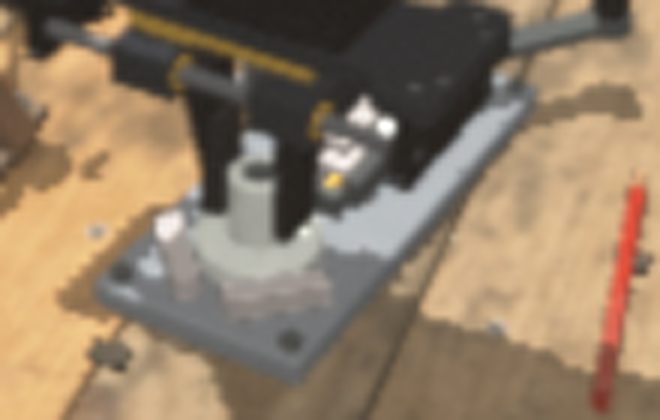

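The flange at (258,255) sits just inside the vee and isn't on a jaw. It's still hanging freely, so I'll keep lowering until contact.

In the tool's units: 0.0015 m / 0.6 = 0.0025, 0.001 m / 0.6 = 0.0017.

```bash
echo '[[[0, 0, 0.0017], 0, 0.02], [[0, 0, 0.0025], 0, 0.02], [[0, 0, 0.0025], 0, 0.02]]' | python3 jog.py; echo '[[[0, 0, 0.0008], 0, 0.02], [[0, 0, 0.0017], 0, 0.02]]' | python3 jog.py
```

```text
time: 7.85
ee_pos: [0.5203, 0.0022, 0.0559]
eef_rot: [0.77, 0.638, -0.0, 0.0]
ft_force: [-8.1, -0.7, 16.6]
width: 0.025
grip_force: 30.0
time: 8.05
ee_pos: [0.5204, 0.0022, 0.0558]
eef_rot: [0.77, 0.638, -0.001, 0.001]
ft_force: [-15.3, -1.4, 34.9]
width: 0.0249
grip_force: 30.0
```

In the tool's units: -0.002 m / 0.6 = -0.0033, -0.001 m / 0.6 = -0.0017.

```bash
echo '[[[0, 0, -0.0017], 0, 0.02], [[0, 0, -0.0033], 0, 0.02], [[0, 0, -0.0033], 0, 0.03], [[0, 0, -0.0033], 0, 0.05], [[0, 0, -0.0033], 0, 0.05], [[0, 0, -0.0033], 0, 0.05], [[0, 0, -0.0033], 0, 0.05]]' | python3 jog.py; echo '[[[0, 0, -0.0167], 0, 0.05], [[0, 0, -0.05], 0, 0.05], [[0, 0, -0.1], 0, 0.05], [[0, 0, -0.15], 0, 0.05], [[0, 0, -0.1667], 0, 0.05], [[0, 0, -0.1667], 0, 0.05]]' | python3 jog.py
python3 - <<'E'
from h import *
print(tool([.4146,-.1835,.13]))
E
```

```text
time: 8.75
ee_pos: [0.5202, 0.0022, 0.0555]
eef_rot: [0.77, 0.638, 0.0, -0.0]
ft_force: [0.4, -0.8, -0.0]
width: 0.0481
grip_force: 0.0
time: 9.35
ee_pos: [0.5211, 0.0022, 0.1573]
eef_rot: [0.77, 0.638, 0.001, 0.001]
ft_force: [0.2, 0.6, -0.6]
width: 0.0497
grip_force: 0.0
[-0.20226401 -0.0701673   0.02711505]
```

In the tool's units: -0.2023 m / 0.6 = -0.3372, -0.195 m / 0.6 = -0.325.

```bash
echo '[[[-0.0333, -0.0117, 0], 0, 0.05], [[-0.0833, -0.03, 0], 0, 0.05], [[-0.1417, -0.05, 0], 0, 0.05], [[-0.2, -0.07, 0], 0, 0.05], [[-0.25, -0.0883, 0.0167], 0, 0.05], [[-0.3, -0.105, 0.0333], 0, 0.05], [[-0.325, -0.1133, 0.045], 0, 0.05], [[-0.3372, -0.1167, 0.045], 0, 0.05], [[-0.3372, -0.1167, 0.045], 0, 0.05], [[-0.3372, -0.1167, 0.045], 0, 0.05]]' | python3 jog.py
python3 - <<'E'
from h import *
print(tool([.4146,-.184,.069]))
c=r.camera("side"); a=cv2.resize(c["img"][130:260,260:420,::-1],None,fx=4,fy=4,interpolation=cv2.INTER_CUBIC); cv2.imwrite("pics/s4.png",a)
print(proj(c,[.4146,-.184,.084]))
E
```

```text
time: 10.35
ee_pos: [0.4143, -0.1827, 0.1286]
eef_rot: [0.77, 0.638, 0.0, -0.0]
ft_force: [0.4, 0.8, 0.2]
width: 0.0497
grip_force: 0.0
[-0.00126549  0.00050857  0.05961621]
[357.14533831 179.78989853]
```

View pics/s4.png

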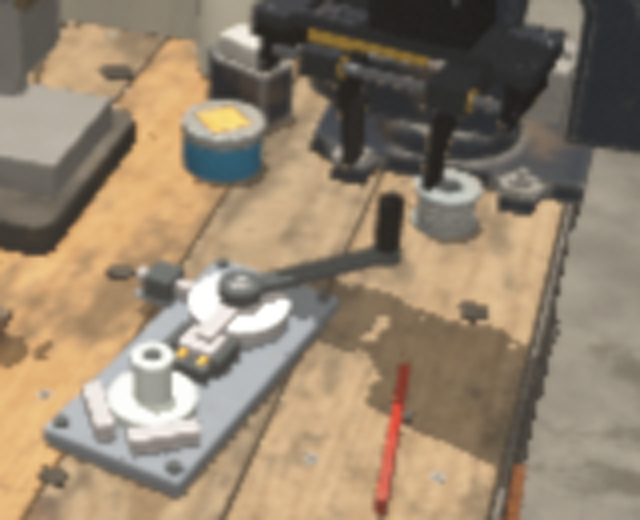

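The casting sits upright in the vee at (152,385). The knob top at (390,198) matches the prediction. Next I'll go down on the knob and grip it.

In the tool's units: 0.0595 m / 0.6 = 0.0992, 0.05 m / 0.6 = 0.0833.

```bash
echo '[[[-0.0017, 0, 0.025], 0, 0.05], [[-0.0017, 0, 0.0583], 0, 0.05], [[-0.0017, 0, 0.0833], 0, 0.05], [[-0.0017, 0, 0.0992], 0, 0.05], [[-0.0017, 0, 0.0992], 0, 0.05], [[-0.0017, 0, 0.0992], 0, 0.01], [[-0.0017, 0, 0.0992], 0, 0.01], [[-0.0017, 0, 0.0992], 0, 0.01], [[-0.0017, 0, 0.0992], 0, 0.01], [[-0.0017, 0, 0.0992], 0, 0.01], [[-0.0017, 0, 0.0992], 0, 0.01], [[-0.0017, 0, 0.0992], 0, 0.01]]' | python3 jog.py 40
cat > arc.py <<'E'
from h import *
import sys
H=np.array([.4982,-.107]); s=r.read_state(); p=s["ee_pos"]; d=p[:2]-H
v=np.arctan2(d[1],d[0])%(2*np.pi)-3.962+.187; print("v %.3f rad %.4f"%(v,np.hypot(*d)), p.round(4), s["ft_force"].round(1), s["width"])
for w in map(float,sys.argv[1:]):
    a=w+3.962-.187; q=H+.115*np.array([np.cos(a),np.sin(a)]); print(w,tool([*q,p[2]])[:2].round(4))
E
python3 arc.py .2 .3 .4 .5 .6
```

```text
time: 11.6
ee_pos: [0.4136, -0.1849, 0.0693]
eef_rot: [0.77, 0.638, -0.0, 0.0]
ft_force: [-0.7, -0.8, 4.6]
width: 0.0188
grip_force: 40.0
v 0.111 rad 0.1150 [ 0.4136 -0.1849  0.0693] [-0.7 -0.8  4.6] 0.018754375915185695
0.2 [-0.0058  0.0085]
0.3 [-0.0113  0.0186]
0.4 [-0.0158  0.0291]
0.5 [-0.0192  0.0401]
0.6 [-0.0215  0.0514]
```

In the tool's units: 0.0514 m / 0.6 = 0.0857, 0.0457 m / 0.6 = 0.0762.

```bash
echo '[[[-0.005, 0.0067, 0], 0, 0.01], [[-0.0097, 0.0142, 0], 0, 0.01], [[-0.0143, 0.0225, 0], 0, 0.01], [[-0.0188, 0.031, 0], 0, 0.01], [[-0.0227, 0.0397, 0], 0, 0.01], [[-0.0263, 0.0485, 0], 0, 0.01], [[-0.0292, 0.0577, 0], 0, 0.01], [[-0.032, 0.0668, 0], 0, 0.01], [[-0.034, 0.0762, 0], 0, 0.01], [[-0.0358, 0.0857, 0], 0, 0.01], [[-0.0358, 0.0857, 0], 0, 0.01]]' | python3 jog.py
python3 arc.py .65 .7 .75 .8 .86 .9 .98 1.04 1.1
```

```text
time: 12.7
ee_pos: [0.4606, -0.2154, 0.0692]
eef_rot: [0.77, 0.638, -0.0, -0.0]
ft_force: [-1.5, 1.0, 6.4]
width: 0.0189
grip_force: 40.0
v 0.603 rad 0.1148 [ 0.4606 -0.2154  0.0692] [-1.5  1.   6.4] 0.018917705142755696
0.65 [-0.0009  0.0053]
0.7 [-0.0013  0.011 ]
0.75 [-0.0015  0.0168]
0.8 [-0.0013  0.0225]
0.86 [-0.0008  0.0294]
0.9 [-0.0002  0.034 ]
0.98 [0.0015 0.043 ]
1.04 [0.0033 0.0497]
1.1 [0.0055 0.0562]
```

In the tool's units: 0.0497 m / 0.6 = 0.0828, 0.0464 m / 0.6 = 0.0773.

```bash
echo '[[[-0.0015, 0.0088, 0], 0, 0.01], [[-0.0022, 0.0183, 0], 0, 0.01], [[-0.0025, 0.028, 0], 0, 0.01], [[-0.0022, 0.0375, 0], 0, 0.01], [[-0.0013, 0.049, 0], 0, 0.01], [[-0.0003, 0.0567, 0], 0, 0.01], [[0.001, 0.0642, 0], 0, 0.01], [[0.0025, 0.0717, 0], 0, 0.01], [[0.004, 0.0773, 0], 0, 0.01], [[0.0055, 0.0828, 0], 0, 0.01], [[0.0055, 0.0828, 0], 0, 0.01]]' | python3 jog.py
python3 arc.py 1.1 1.15 1.2 1.25 1.28 1.3 1.32 1.34
```

```text
time: 13.8
ee_pos: [0.5102, -0.2209, 0.0692]
eef_rot: [0.77, 0.638, 0.0, -0.0]
ft_force: [-2.2, 2.3, 7.4]
width: 0.019
grip_force: 40.0
v 1.042 rad 0.1145 [ 0.5102 -0.2209  0.0692] [-2.2  2.3  7.4] 0.01900286759848344
1.1 [0.0016 0.0064]
1.15 [0.0037 0.0118]
1.2 [0.0061 0.017 ]
1.25 [0.0087 0.0221]
1.28 [0.0104 0.0251]
1.3 [0.0116 0.0271]
1.32 [0.0128 0.0291]
1.34 [0.0141 0.031 ]
```

In the tool's units: 0.015 m / 0.6 = 0.025, 0.014 m / 0.6 = 0.0233.

```bash
echo '[[[0.0027, 0.0107, 0], 0, 0.01], [[0.0062, 0.0197, 0], 0, 0.01], [[0.0078, 0.0233, 0], 0, 0.01], [[0.0085, 0.025, 0], 0, 0.01]]' | python3 jog.py|sed -n '2p;4p'; echo '[[[0.0017, 0.0033, 0], 0, 0.01]]' | python3 jog.py|sed -n '2p;4p'; echo '[[[0.0017, 0.0033, 0], 0, 0.01]]' | python3 jog.py|sed -n '2p;4p'; echo '[[[0.0017, 0.0033, 0], 0, 0.01]]' | python3 jog.py|sed -n '2p;4p';echo '[[[0.0017, 0.0033, 0], 0, 0.01]]' | python3 jog.py|sed -n '2p;4p'; python3 arc.py 1.28 1.3 1.33
```

```text
ee_pos: [0.5247, -0.2185, 0.0691]
ft_force: [-4.0, 3.9, 10.6]
ee_pos: [0.5276, -0.2176, 0.0692]
ft_force: [-2.1, 4.0, 5.9]
ee_pos: [0.53, -0.217, 0.0692]
ft_force: [-2.0, 3.0, 8.4]
ee_pos: [0.5326, -0.2162, 0.0693]
ft_force: [-0.1, 3.2, 6.1]
ee_pos: [0.5347, -0.2155, 0.0693]
ft_force: [-1.7, 2.2, 7.2]
v 1.262 rad 0.1145 [ 0.5347 -0.2155  0.0693] [-1.7  2.2  7.2] 0.018848334369942082
1.28 [0.0006 0.0021]
1.3 [0.0018 0.004 ]
1.33 [0.0036 0.007 ]
```

In the tool's units: 0.0062 m / 0.6 = 0.0103, 0.004 m / 0.6 = 0.0067.

```bash
echo '[[[0.0017, 0.0033, 0], 0, 0.01], [[0.003, 0.0067, 0], 0, 0.01], [[0.005, 0.0103, 0], 0, 0.01], [[0.005, 0.0103, 0], 0, 0.01], [[0.005, 0.0103, 0], 0, 0.01], [[0.005, 0.0103, 0], 0, 0.01]]' | python3 jog.py; python3 arc.py
python3 - <<'E'
from h import *
a=[cv2.resize(r.camera(n)["img"][y:y+100,x:x+130,::-1],None,fx=3,fy=3,interpolation=cv2.INTER_CUBIC) for n,x,y in(("side",260,160),("top",280,160))]
cv2.imwrite("pics/f.png",np.hstack(a))
E
```

```text
time: 15.2
ee_pos: [0.54, -0.2138, 0.0691]
eef_rot: [0.77, 0.638, -0.0, -0.001]
ft_force: [-7.1, 4.5, 10.6]
width: 0.0185
grip_force: 40.0
v 1.311 rad 0.1147 [ 0.54   -0.2138  0.0691] [-7.1  4.5 10.6] 0.018510892370737192
```

View pics/f.png

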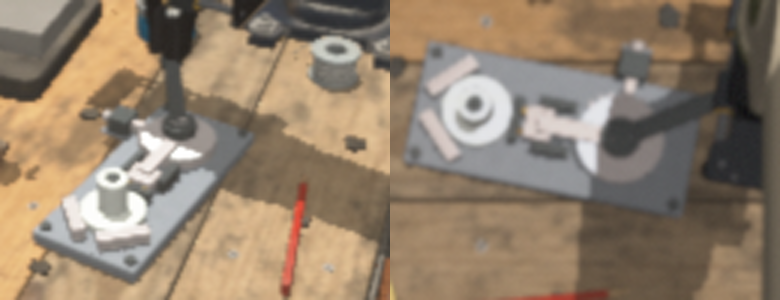

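The pad, near (520,118), presses the casting at (477,110) into both vee jaws. The lever is at about 1.31, past the fourth click and short of the fifth, with the knob still gripped.

```bash
python3 -c "
from bench import r
print(r.close_job())"
```

```text
the job is handed in; nothing more can be done
None
```

The job is handed in: the casting is set boss up in the nest and nipped into the vee, and the lever is pulled four clicks (about 1.31 rad, from tool position and force) with the knob still gripped, at about 15 s.

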